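# Press the sockets home and slide the case shut

### The arm

A 7-joint arm with a two-finger parallel gripper is mounted at the origin on the work surface; the furniture and walls round the work are solid. World frame = base frame: x ahead of the robot, y to its left, z up, the work surface at z = 0. Lengths are in m, angles in rad, forces in N, time in s.
With the tool pointing down it reaches from about 0.425 to 0.925 m from the base axis. Payload 6.8 kg.
Tool frame: the origin (TCP) lies between the finger pads; the fingertips stand 22 mm ahead of it and the grasp point (between the pads) lies 3 mm ahead of it; z points along the fingers, y is the direction in which the jaws open and shut (so a half turn about z gives the same grasp; the last joint's range is limited). The gripper opens to 85 mm and grips with 20 to 120 N. Pads are 22 mm wide; open, the fingers measure 114 mm over their backs; the gripper's body (76 mm by 85 mm) begins 54 mm behind the grasp point. The pads swing forward as they close: fully open they stand 13 mm farther back than shut.
Start: joints at [-1.25, 0.477, 0.022, 1.555, -0.011, 1.109, -0.083], TCP at [0.281, 0.614, 0.253] pointing down, gripper open.
Joint ranges: [-2.96, 2.96], [-0.34, 2.1], [-1.41, 1.46], [0.24, 2.44], [-1.37, 4.51], [0.17, 1.92], [-2.96, 2.96]. Speed limits (rad/s): [2.39, 2.39, 3.14, 3.14, 3.14, 3.14, 3.14].

### API

Orientations are given as a unit quaternion [w, x, y, z].
In Python, from station import bot gives the robot as it stands. The module is installed in compiled form; this text tells all that it offers.
- The arm moves only by the tool drive_tool, never from a script. Its argument "series" is one flat list of numbers, 7 for each row, row after row: the opening, from -1 (shut) to 1 (fully open), then the shift along the tool's x, y, z in mm, then the turn, a rotation vector about the tool's x, y, z in rad. In form: [jaw, x, y, z, wx, wy, wz, jaw, x, y, z, wx, wy, wz, ...]. A call has 1 to 12 rows; each row shifts and turns the commanded pose from where the row before left it, along the tool's axes as they then stand; what a row does not reach is not made up. A row lasts 1/8 s, in which the tool goes at most 62.5 mm and 10.7 degrees, less where a joint would pass 70% of its speed; a pose out of reach is approached as far as the arm can. A call with a gripper value outside its range is refused whole. The fingers move at their own pace and stop on an object; "force" is the grip in N (left out, the last holds). Time passes only in rows, so rows that do not move let the fingers close. It gives the time, the measured TCP pose, the force and the opening at its end, in the units of the state.
- bot.get_obs(): the state, without advancing time (a new reading comes with each control period).
- bot.read_camera(name): name is "side" or "top" or "wrist"; returns a dict with "pixels" (384x512x3 uint8, blue, green, red), "camera_matrix" (3x3 intrinsics, pixels), "rvec" (rotation vector, rad) and "tvec" (3), from world to camera coordinates, as OpenCV has them. Camera axes: x right, y down, z forward; pixel columns grow to the right and rows downward; lengths in m; the calibration is good to about 2 mm. A picture is of the moment at which its call begins. There is no depth.
- bot.hand_in(): hands the job in, once; it reports no verdict.
The state is a dict: "t": time; "q": joint angles; "joint_vel": joint speeds; "joint_torque": joint torques, N m; "eef_pos": TCP position; "tool_rot": TCP orientation; "contact_force": force on the tool from outside, world axes, zero at the start; "torque": the same for the moment, N m; "gripper_width": opening from 0.0 (shut) to 1.0 (fully open).
Only numpy, scipy, OpenCV 4.12 (cv2) and the standard library are available. Lean on these libraries where they do the work, as an engineer would, in place of code of your own. Each camera call takes 0.05 s, during which the arm holds its last target. There are 200 camera calls.

### The job

The lid of the wooden socket case will not slide shut because sockets stand proud in their pockets. Without gripping anything, run your fingertips along the row from one end to the other, touching every socket in turn and gently pressing each down until it is fully home; then push the lid by its rib along its grooves until it is fully shut. Leave the case about where it stands and everything else on the desk alone.

Things in the scene. Friction and masses are not known exactly. Their poses are not given: they have to be found in the camera images.
- case: oblong wooden socket case 80 x 201 x 55 mm (height), loose, about 2.5 kg. Origin: centre of the underside; z up, y along its length. Five sockets stand in a row at x = 0. Inside 64 mm wide (x) between side walls with tops at z = 55 mm; the end wall at y = -92.5 mm is as high, the one at y = +92.5 mm is 45 mm high and the lid slides in over it. Black insert, top at z = 29.5 mm
- socket_1: socket 1 (nearest the lid, thinnest), upright steel cylinder 16 mm across with a hexagon mouth, at y = +36.5 mm of the case. Origin: centre of its top; pressed home, the top lies 42 mm above the case's underside, 13 mm below the rim
- rise_1 (a joint): how far socket 1 stands proud of home in its snug pocket, m: 0 = pressed home against the pocket's bottom; from 0 up to 0.012 at the start. It moves straight up and down, needs about 4 N to slide, and stays where it is left
- socket_2: socket 2 (counted from the lid), upright steel cylinder 18 mm across with a hexagon mouth, at y = +10.5 mm of the case. Origin: centre of its top; pressed home, the top lies 42 mm above the case's underside, 13 mm below the rim
- rise_2 (a joint): how far socket 2 stands proud of home in its snug pocket, m: 0 = pressed home against the pocket's bottom; from 0 up to 0.012 at the start. It moves straight up and down, needs about 4 N to slide, and stays where it is left
- socket_3: socket 3 (counted from the lid), upright steel cylinder 20 mm across with a hexagon mouth, at y = -15.5 mm of the case. Origin: centre of its top; pressed home, the top lies 42 mm above the case's underside, 13 mm below the rim
- rise_3 (a joint): how far socket 3 stands proud of home in its snug pocket, m: 0 = pressed home against the pocket's bottom; from 0 up to 0.012 at the start. It moves straight up and down, needs about 4 N to slide, and stays where it is left
- socket_4: socket 4 (counted from the lid), upright steel cylinder 22 mm across with a hexagon mouth, at y = -41.5 mm of the case. Origin: centre of its top; pressed home, the top lies 42 mm above the case's underside, 13 mm below the rim
- rise_4 (a joint): how far socket 4 stands proud of home in its snug pocket, m: 0 = pressed home against the pocket's bottom; from 0 up to 0.012 at the start. It moves straight up and down, needs about 4 N to slide, and stays where it is left
- socket_5: socket 5 (farthest from the lid, thickest), upright steel cylinder 24 mm across with a hexagon mouth, at y = -67.5 mm of the case. Origin: centre of its top; pressed home, the top lies 42 mm above the case's underside, 13 mm below the rim
- rise_5 (a joint): how far socket 5 stands proud of home in its snug pocket, m: 0 = pressed home against the pocket's bottom; from 0 up to 0.012 at the start. It moves straight up and down, needs about 4 N to slide, and stays where it is left
- lid (a joint): opening of the sliding lid, m: 0 = shut, about 0.16 at the start (stop at 0.172), drawn out along the case's +y. Slides with about 2 N, stays where left. A board 70 x 196 x 5 mm in grooves of the side walls, underside 45.5 mm above the case's underside: it passes 3.5 mm over sockets that are home and runs against prouder ones. Its leading edge lies at case y = lid value - 95.5 mm
- lid_rib (a point): middle of the rear face (towards the case's +y) of the lid's push rib, a wooden bar across the lid near its rear edge, 46 mm wide (x), 10 mm thick (y), 12 mm high above the lid's top. The lid's top is 50.5 mm above the case's underside, the point 6 mm above that; 12.5 mm of lid lie behind the face, which is at case y = lid value + 88 mm. Pushing it to the case's -y shuts the lid
- pliers: long-nose pliers 44 x 151 x 10 mm lying in front of the case, bystander. Origin: centre of the underside
- small_jar: small screw-lid jar, 45 mm across, 52 mm high, in front of the lid, bystander. Origin: centre of the underside
- ball_pen: ball pen 134 mm long, 9 mm thick, lying on the desk behind the lid, bystander. Origin: centre of the underside
- mug: mug 83 mm across with a handle, 96 mm high, front left of the desk, bystander. Origin: centre of the underside
- glue_stick: glue stick standing upright, 27 mm across, 92 mm high, behind the case, bystander. Origin: centre of the underside

How it is judged:
On the way, in this order (a step that is already met when the one before it is completed fails the run):
1. the fingers touch a socket at one end of the row (1 or 5) ((contact force between the fingers and socket_1 above 0.4 N or contact force between the fingers and socket_5 above 0.4 N)), for 0.02 s.
2. then the middle socket (3) (contact force between the fingers and socket_3 above 0.4 N), for 0.02 s.
3. then a socket at the end of the row (1 or 5) ((contact force between the fingers and socket_1 above 0.4 N or contact force between the fingers and socket_5 above 0.4 N)), for 0.02 s.
4. all five sockets are home (within 2.5 mm) while the lid is still clear of the row (value of joint each of rise_1, rise_2, rise_3, rise_4, rise_5 below 0.0025 m and value of joint lid above 0.142 m), for 0.1 s.
At the end, for the whole second after the job is handed in: all five sockets within 2.5 mm of home, the lid within 3 mm of fully shut, the case flat and at rest on the desk within 40 mm of where it stood, every bystander within 25 mm of where it stood (value of joint each of rise_1, rise_2, rise_3, rise_4, rise_5 below 0.0025 m and value of joint lid below 0.003 m and angle between case's own z axis and vertical below 0.03 rad and height (world z) of case below 0.004 m and linear speed of case below 0.01 m/s and distance of case from where it was at the start of the episode below 0.04 m and distance of each of pliers, small_jar, ball_pen, mug, glue_stick from where it was at the start of the episode below 0.025 m); the robot touches nothing.
It fails at once if the case is lifted or tipped (height (world z) of case above 0.01 m or angle between case's own z axis and vertical above 0.1 rad).
It fails at once if the case is shoved more than 40 mm (distance of case from where it was at the start of the episode above 0.04 m).
It fails at once if a socket is pulled up in its pocket instead of pressed (over 15 mm proud) (value of joint any of rise_1, rise_2, rise_3, rise_4, rise_5 above 0.015 m).
It fails at once if the case, its sockets or its lid are pressed harder than 60 N by the fingers (contact force between the fingers and case above 60 N).
It fails at once if a bystander is moved more than 25 mm (distance of any of pliers, small_jar, ball_pen, mug, glue_stick from where it was at the start of the episode above 0.025 m).
It also fails if it takes over 58 s, if anything falls off the work surface, if the arm or the gripper's body presses on something with over 40 N, if the wrist force passes 120 N, or if a joint passes its speed limit or range.

## Working session

There is one attempt and no reset: what is moved stays moved. The work goes in short steps, Python scripts to look and compute and a tool call to move; the robot and the scene stay as the last step left them, time stands still between calls to the robot, and variables do not carry over. Pictures are saved under pics/ and viewed, about 8 in all and at most 12, crops included, and the job is handed in when it is done.

Besides the shell and the picture viewer there is one more tool, called after ">>>" as a command line: name --argument value ..., lists and objects as JSON in quotes. drive_tool: Moves the arm, as the interface text tells. Its arguments: {"type":"object","properties":{"series":{"type":"array"},"force":{"type":"number"}},"required":["series"]}

```bash
mkdir -p pics; cat > h.py <<'E'
import numpy as np, cv2
from station import bot
def cam(n,save=None):
    c=bot.read_camera(n); 
    if save: cv2.imwrite('pics/'+save,c['pixels'])
    R=cv2.Rodrigues(np.array(c['rvec'],float))[0]
    return c['pixels'],np.array(c['camera_matrix']),R,np.array(c['tvec'],float).ravel()
def ray(px,c,z):
    _,K,R,t=c; o=-R.T@t
    d=R.T@np.linalg.inv(K)@np.array([px[0],px[1],1.]); return o+d*(z-o[2])/d[2]
def proj(p,c):
    _,K,R,t=c; q=K@(R@np.array(p,float)+t); return q[:2]/q[2]
E
python3 - <<'E'
from h import *
a=cam('top','top1.png');b=cam('side','side1.png')
o=bot.get_obs();print(o)
for c in(a,b):print(-c[2].T@c[3],c[1][0,0])
E
```

```text
{'t': 0.1, 'q': array([-1.25009531,  0.47771151,  0.02234167,  1.55634712, -0.01150295,
        1.10931588, -0.08314241]), 'joint_vel': array([-0.0009688 , -0.00179844,  0.00060384, -0.00337547,  0.00129885,
       -0.00170731, -0.00016924]), 'joint_torque': array([ 4.36933376e-03, -5.97757924e+01,  1.61351234e+00, -2.81957048e+01,
        1.28405527e-02,  4.95578803e-03,  2.54916779e-05]), 'eef_pos': array([0.28045028, 0.61343018, 0.25242918]), 'tool_rot': array([-1.18276401e-04,  2.12772752e-01,  9.77101362e-01, -8.18371531e-04]), 'contact_force': array([ 0.19995627, -0.44168241, -0.02328645]), 'torque': array([ 0.0163816 , -0.02983648, -0.03737736]), 'gripper_width': 0.9968866343659716}
[0.40393734 0.11403909 1.16353758] 482.73285956129183
[ 0.41961562 -0.61599468  0.61154259] 414.6462803443954
```

View pics/top1.png

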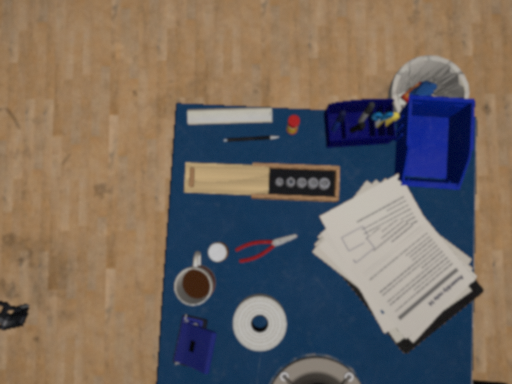

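View pics/side1.png

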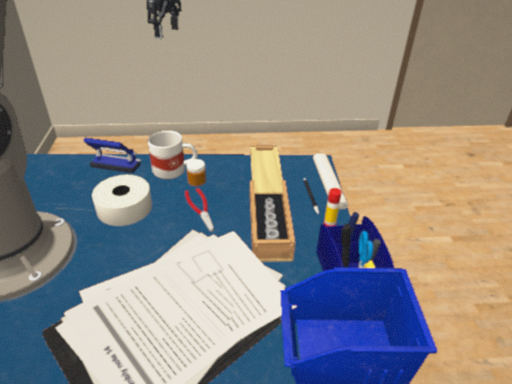

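Top view: the case is at about px (295,182), with the lid pulled out left (+y) to px 185 and five sockets at px 280–328. The jar is at (217,252) and the pen at (250,138). Zooming for the case pose.

```bash
python3 - <<'E'
from h import *
c=cam('top'); im=c[0]
cv2.imwrite('pics/crop.png',cv2.resize(im[150:215,175:350],None,fx=4.5,fy=4.5,interpolation=cv2.INTER_CUBIC))
# wood mask
hsv=cv2.cvtColor(im,cv2.COLOR_BGR2HSV)
m=cv2.inRange(hsv,(8,60,60),(35,255,255)); m[:152]=0;m[212:]=0;m[:,:178]=0;m[:,350:]=0
k=cv2.findContours(m,cv2.RETR_EXTERNAL,cv2.CHAIN_APPROX_NONE)[0]; k=max(k,key=cv2.contourArea)
print(cv2.boundingRect(k),cv2.minAreaRect(k))
for p in [(341,166),(341,201)]: print(ray(p,c,.055))
E
```

```text
(184, 163, 156, 39) ((261.54864501953125, 180.30810546875), (154.58555603027344, 36.09239196777344), 2.337306022644043)
[ 0.55513583 -0.06074197  0.055     ]
[ 0.47444635 -0.05913938  0.055     ]
```

View pics/crop.png

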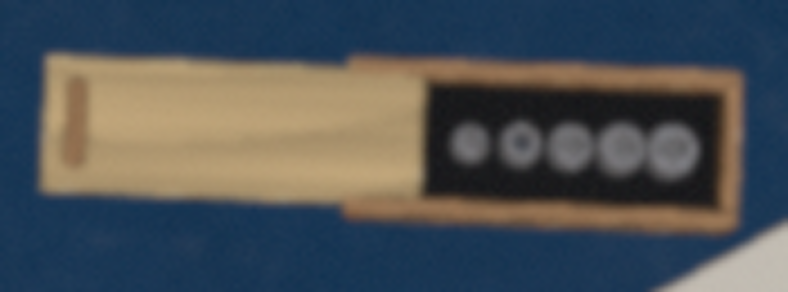

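The crop shows rim corners at crop px (348,57), (344,216), (738,232) and (743,72). Sockets run from (469,143) to (672,151), and the rib is at (75,122).

```bash
python3 - <<'E'
from h import *
c=cam('top')
f=lambda u:(175+(u[0]+.5)/4.5-.5,150+(u[1]+.5)/4.5-.5)
W=np.array([ray(f(u),c,.055)[:2] for u in[(348,57),(344,216),(738,232),(743,72)]])
L=np.array([(.04,.1005),(-.04,.1005),(-.04,-.1005),(.04,-.1005)])
print(W)
cc=W.mean(0); A=(L.T@(W-cc)); th=np.arctan2(A[0,1]-A[1,0],A[0,0]+A[1,1])
R=np.array([[np.cos(th),-np.sin(th)],[np.sin(th),np.cos(th)]])
print('centre',cc,'yaw',th,'resid mm',((W-cc)-L@R.T)*1e3)
for i,(u,y) in enumerate(zip([(469,143),(520,145),(572,147),(622,149),(672,151)],[.0365,.0105,-.0155,-.0415,-.0675])):
    print(i+1,cc+R@[0,y],ray(f(u),c,.046)[:2])
rib=ray(f((75,122)),c,.0625)[:2]; print('rib top',rib,'local',R.T@(rib-cc))
for n,p,z in[('jar',(217,252),.052),('pen L',(224,139),.004),('pen R',(279,136),.004),('mug',(194,285),.09),('box',(186,117),.02),('strip r',(272,117),.02),('glue',(293,122),.09)]: print(n,ray(p,c,z))
E
```

```text
[[ 0.56555799  0.14423916]
 [ 0.4834897   0.14663773]
 [ 0.47409674 -0.05369912]
 [ 0.55606268 -0.05783618]]
centre [0.51980178 0.0448354 ] yaw -0.04591497418989725 resid mm [[ 1.1855328   0.84563357]
 [-0.96706867 -0.42770491]
 [-1.13436214  0.02361552]
 [ 0.91589801 -0.44154419]]
1 [0.52147708 0.08129693] [0.521527   0.08216832]
2 [0.52028371 0.05532433] [0.52029701 0.05590416]
3 [0.51909034 0.02935173] [0.51906543 0.029172  ]
4 [0.51789697 0.00337913] [0.51784346 0.00351337]
5 [ 0.5167036  -0.02259346] [ 0.51662359 -0.0221013 ]
rib top [0.53208506 0.28410162] local [0.0012883  0.23957784]
jar [0.35918152 0.22535371 0.052     ]
pen L [0.63085377 0.21355978 0.004     ]
pen R [0.63685323 0.07956791 0.004     ]
mug [0.28857711 0.2722719  0.09      ]
box [0.68263706 0.30444379 0.02      ]
strip r [0.68015367 0.09644373 0.02      ]
glue [0.65122194 0.05033305 0.09      ]
```

>>> drive_tool --series '[-1, -42, -39, 0, 0, 0, 0, -1, -42, -39, 0, 0, 0, 0, -1, -42, -39, 0, 0, 0, 0, -1, -42, -39, 0, 0, 0, 0, -1, -42, -39, 0, 0, 0, 0, -1, -42, -39, 0, 0, 0, 0, -1, -42, -39, 0, 0, 0, 0, -1, -42, -39, 0, 0, 0, 0, -1, -42, -39, 0, 0, 0, 0, -1, -42, -39, 0, 0, 0, 0, -1, -40, -42, 0, 0, 0, 0, -1, 0, 0, 0, 0, 0, 0.17]' --force 40

```text
t: 1.7
eef_pos: [0.5203, 0.0239, 0.2535]
tool_rot: [0.001, 0.301, 0.954, -0.001]
contact_force: [0.1, 0.7, -0.3]
gripper_width: 0.001
```

>>> drive_tool --series '[-1, 0, 0, 0, 0, 0, 0.17, -1, 0, 0, 0, 0, 0, 0.17, -1, 0, 0, 0, 0, 0, 0.17, -1, 0, 0, 0, 0, 0, 0.17, -1, 0, 0, 0, 0, 0, 0.17, -1, 0, 0, 0, 0, 0, 0.167, -1, 0, 0, 0, 0, 0, 0, -1, 0, 0, 0, 0, 0, 0]'

```text
t: 2.7
eef_pos: [0.5193, 0.0299, 0.2533]
tool_rot: [-0.0, 0.722, 0.692, -0.0]
contact_force: [0.2, -0.3, -0.0]
gripper_width: 0.005
```

```bash
cat >> h.py <<'E'
CC=np.array([.5198,.0448]);TH=-.0459
from scipy.spatial.transform import Rotation as Ro
RC=np.array([[np.cos(TH),-np.sin(TH)],[np.sin(TH),np.cos(TH)]])
def go(x,y,tip):  # case-local target -> tool-frame shift mm, rotvec
    o=bot.get_obs(); q=o['tool_rot']; R=Ro.from_quat([q[1],q[2],q[3],q[0]])
    p=np.r_[CC+RC@[x,y],tip+.022]; a=TH+np.pi/2
    T=Ro.from_matrix(np.array([[np.cos(a),np.sin(a),0],[np.sin(a),-np.cos(a),0],[0,0,-1]]).T.T)
    print('t',o['t'],'shift mm',np.round(R.inv().apply(p-o['eef_pos'])*1e3,1),'rot',np.round((R.inv()*T).as_rotvec(),4),'F',np.round(o['contact_force'],2),'pos',np.round(o['eef_pos'],4),'grip',round(o['gripper_width'],3))
E
python3 - <<'E'
from h import *
go(0,-.0675,.07)
c=cam('wrist')
cv2.imwrite('pics/w1.png',c[0])
print(-c[2].T@c[3],c[1][0,0])
for y in[.0365,.0105,-.0155,-.0415,-.0675]:
    p=CC+RC@[0,y]; print([np.round(proj([*p,z],c),1) for z in(.042,.054)])
E
```

```text
t 2.7 shift mm [-52.6  -0.4 161.3] rot [-0.0001 -0.      0.0043] F [ 0.18 -0.3  -0.01] pos [0.5193 0.0299 0.2533] grip 0.005
[0.52328655 0.10563327 0.37381297] 290.5431515278841
[array([252.4, 127.7]), array([252.4, 128.6])]
[array([252.3, 151. ]), array([252.3, 152.7])]
[array([252.2, 173.3]), array([252.2, 175.7])]
[array([252.2, 194.5]), array([252.1, 197.6])]
[array([252.1, 214.9]), array([252.1, 218.5])]
```

View pics/w1.png

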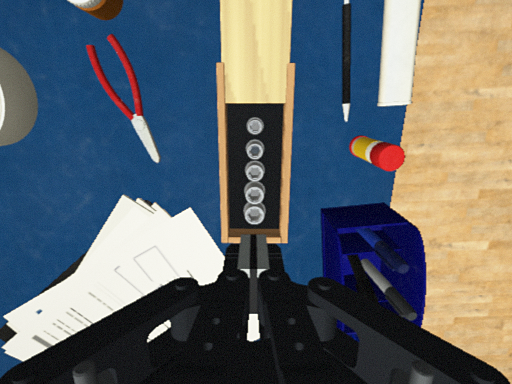

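The wrist view shows all five sockets in one column at px (254.5, 126/149/171/193/213), within about 2 mm of my pose. For the heights I'll use the first side picture.

```bash
python3 - <<'E'
from h import *
c=cam('side'); im=cv2.imread('pics/side1.png')
s=8; x0,y0=246,180
big=cv2.resize(im[y0:y0+75,x0:x0+55],None,fx=s,fy=s,interpolation=cv2.INTER_CUBIC)
P=lambda p:tuple(int(v) for v in (proj(p,c)-[x0,y0]+.5)*s)
for y in[.0365,.0105,-.0155,-.0415,-.0675]:
    p=CC+RC@[0,y]
    for z,col in((.042,(0,255,0)),(.054,(0,0,255))): cv2.circle(big,P([*p,z]),3,col,-1)
for l in[(.04,-.1005),(-.04,-.1005),(-.04,.1005),(.04,.1005)]: cv2.circle(big,P([*(CC+RC@l),.055]),4,(255,255,0),-1)
cv2.imwrite('pics/s2.png',big)
E
```

```text
(no output)
```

View pics/s2.png

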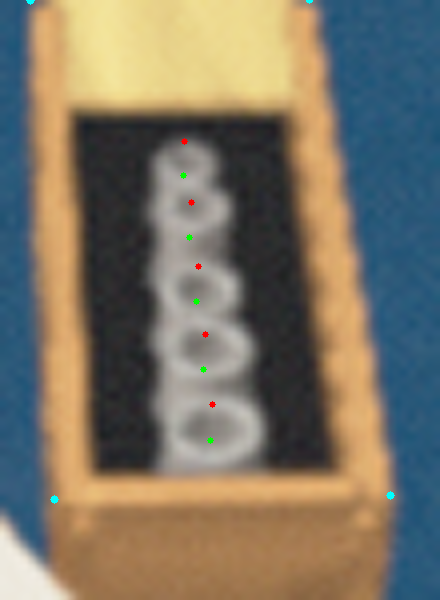

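Corners match to about 1 px. Estimated rises are roughly 4, 9.5, 3.5, 7.5 and 3.5 mm for sockets 1–5. My order is 5, 4, 3, 2 (only partly), 1, then finish 2, so step 4 can't be met before step 3.

>>> drive_tool --series '[-1, -13, 0.3, 30, 0, 0, 0.004, -1, -13, 0.3, 30, 0, 0, 0, -1, -13, 0, 30, 0, 0, 0, -1, -13.6, 0, 30, 0, 0, 0, -1, 0, 0, 30, 0, 0, 0, -1, 0, 0, 20, 0, 0, 0, -1, 0, 0, 0, 0, 0, 0, -1, 0, 0, 0, 0, 0, 0]'

```text
t: 3.8
eef_pos: [0.518, -0.0229, 0.084]
tool_rot: [0.0, 0.724, 0.69, 0.0]
contact_force: [0.1, -0.4, 0.2]
gripper_width: -0.003
```

```bash
python3 - <<'E'
from h import *
go(.001,-.0675,.042)
c=cam('side','s3.png')
cv2.imwrite('pics/s3.png',cv2.resize(c[0][130:290,220:340],None,fx=4,fy=3.7))
E
```

```text
t 3.8 shift mm [ 0.2 -0.3 20. ] rot [ 0.001  -0.0002 -0.0027] F [ 0.09 -0.35  0.19] pos [ 0.518  -0.0229  0.084 ] grip -0.003
```

View pics/s3.png

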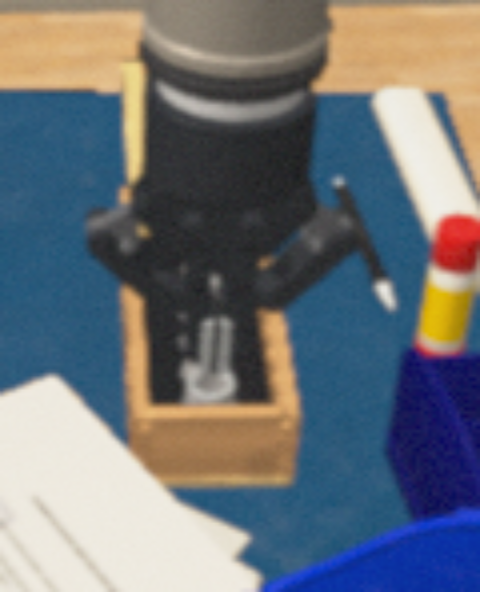

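The closed fingertips stand directly over socket 5 (crop px (208,375)), and the knuckles clear the walls. Pressing now.

>>> drive_tool --series '[-1, 0, 0, 8, 0, 0, 0, -1, 0, 0, 3, 0, 0, 0, -1, 0, 0, 3, 0, 0, 0, -1, 0, 0, 3, 0, 0, 0, -1, 0, 0, 0, 0, 0, 0]'

```text
t: 4.47
eef_pos: [0.5174, -0.0228, 0.0661]
tool_rot: [-0.0, 0.724, 0.69, -0.0]
contact_force: [0.3, -0.3, 0.0]
gripper_width: -0.004
```

>>> drive_tool --series '[-1, 0, 0, 1, 0, 0, 0, -1, 0, 0, 0, 0, 0, 0]'

```text
t: 4.72
eef_pos: [0.5175, -0.0228, 0.0653]
tool_rot: [0.0, 0.724, 0.69, 0.0]
contact_force: [-0.1, 0.2, 1.5]
gripper_width: 0.007
```

>>> drive_tool --series '[-1, 0, 0, 1, 0, 0, 0, -1, 0, 0, 0, 0, 0, 0]'

```text
t: 4.97
eef_pos: [0.5175, -0.0229, 0.0643]
tool_rot: [0.0, 0.724, 0.69, 0.0]
contact_force: [-1.3, -0.3, 1.6]
gripper_width: -0.002
```

>>> drive_tool --series '[-1, 0, 0, 1, 0, 0, 0, -1, 0, 0, 0, 0, 0, 0]'

```text
t: 5.22
eef_pos: [0.5175, -0.0229, 0.0639]
tool_rot: [-0.0, 0.724, 0.689, 0.0]
contact_force: [-3.8, -0.7, 11.3]
gripper_width: -0.0
```

Socket 5 bottoms out at tip z 0.0419 (it was about 1 mm proud). On to socket 4.

>>> drive_tool --series '[-1, 0, 0, -18, 0, 0, 0, -1, 26, 0, 0, 0, 0, 0, -1, 0, 0, 0, 0, 0, 0, -1, 0, 0, 7, 0, 0, 0, -1, 0, 0, 3, 0, 0, 0, -1, 0, 0, 3, 0, 0, 0, -1, 0, 0, 2, 0, 0, 0, -1, 0, 0, 2, 0, 0, 0, -1, 0, 0, 0, 0, 0, 0]'

```text
t: 6.35
eef_pos: [0.5187, 0.0029, 0.0641]
tool_rot: [0.0, 0.724, 0.689, -0.0]
contact_force: [-0.4, 0.4, 0.6]
gripper_width: -0.001
```

>>> drive_tool --series '[-1, 0, 0, 1, 0, 0, 0, -1, 0, 0, 0, 0, 0, 0]'

```text
t: 6.6
eef_pos: [0.5188, 0.003, 0.064]
tool_rot: [-0.0, 0.724, 0.689, 0.0]
contact_force: [-4.4, -1.1, 12.0]
gripper_width: -0.003
```

Socket 4 is home (tip 0.042, 12 N). Socket 3 next.

>>> drive_tool --series '[-1, 0, 0, -18, 0, 0, 0, -1, 26, 0, 0, 0, 0, 0, -1, 0, 0, 0, 0, 0, 0, -1, 0, 0, 7, 0, 0, 0, -1, 0, 0, 3, 0, 0, 0, -1, 0, 0, 3, 0, 0, 0, -1, 0, 0, 2, 0, 0, 0, -1, 0, 0, 2, 0, 0, 0, -1, 0, 0, 1, 0, 0, 0, -1, 0, 0, 0, 0, 0, 0]'

```text
t: 7.85
eef_pos: [0.5199, 0.0284, 0.064]
tool_rot: [-0.0, 0.724, 0.689, -0.0]
contact_force: [-4.4, -2.6, 12.5]
gripper_width: -0.002
```

>>> drive_tool --series '[-1, 0, 0, -18, 0, 0, 0, -1, 26, 0, 0, 0, 0, 0, -1, 0, 0, 0, 0, 0, 0, -1, 0, 0, 7, 0, 0, 0, -1, 0, 0, 3, 0, 0, 0, -1, 0, 0, 1.5, 0, 0, 0, -1, 0, 0, 0, 0, 0, 0]'

```text
t: 8.72
eef_pos: [0.5213, 0.0546, 0.0697]
tool_rot: [0.0, 0.724, 0.689, -0.0]
contact_force: [0.0, 0.4, 1.9]
gripper_width: -0.0
```

Socket 3 is home and socket 2 partly pressed (tip 0.0477, so about 5.7 mm proud). Now socket 1, stopping clear of the lid edge.

>>> drive_tool --series '[-1, 0, 0, -11.5, 0, 0, 0, -1, 26, 0, 0, 0, 0, 0, -1, 0, 0, 0, 0, 0, 0, -1, 0, 0, 7, 0, 0, 0, -1, 0, 0, 3, 0, 0, 0, -1, 0, 0, 3, 0, 0, 0, -1, 0, 0, 2, 0, 0, 0, -1, 0, 0, 2, 0, 0, 0, -1, 0, 0, 1, 0, 0, 0, -1, 0, 0, 0, 0, 0, 0]'

```text
t: 9.98
eef_pos: [0.5225, 0.0805, 0.0639]
tool_rot: [-0.0, 0.724, 0.689, -0.0]
contact_force: [-3.6, -2.9, 12.4]
gripper_width: -0.005
```

>>> drive_tool --series '[-1, 0, 0, -18, 0, 0, 0, -1, -26, 0, 0, 0, 0, 0, -1, 0, 0, 0, 0, 0, 0, -1, 0, 0, 7, 0, 0, 0, -1, 0, 0, 3, 0, 0, 0, -1, 0, 0, 3, 0, 0, 0, -1, 0, 0, 2, 0, 0, 0, -1, 0, 0, 2, 0, 0, 0, -1, 0, 0, 1, 0, 0, 0, -1, 0, 0, 0, 0, 0, 0]'

```text
t: 11.22
eef_pos: [0.5213, 0.0556, 0.0639]
tool_rot: [-0.0, 0.724, 0.69, 0.0]
contact_force: [-3.2, 3.1, 11.2]
gripper_width: -0.003
```

>>> drive_tool --series '[-1, 0, 0, -40, 0, 0, 0, -1, 0, 0, -40, 0, 0, 0, -1, -50, 0, -40, 0, 0, 0, -1, 0, 0, 0, 0, 0, 0, -1, 0, 0, 0, 0, 0, 0]'

```text
t: 11.85
eef_pos: [0.5187, 0.0063, 0.1821]
tool_rot: [-0.0, 0.724, 0.689, 0.0]
contact_force: [-0.5, 0.0, -0.5]
gripper_width: -0.001
```

```bash
python3 - <<'E'
from h import *
go(0,.275,.085)
w=cam('wrist'); t=cam('top'); s=cv2.imread('pics/crop.png')
a=cv2.resize(w[0][0:260,150:350],None,fx=2.2,fy=2.2,interpolation=cv2.INTER_CUBIC)
b=cv2.resize(t[0][150:215,175:350],None,fx=2,fy=2)
o=np.zeros((600,800,3),np.uint8);o[:a.shape[0],:a.shape[1]]=a;o[:b.shape[0],a.shape[1]:a.shape[1]+b.shape[1]]=b
cv2.imwrite('pics/c4.png',o)
E
```

```text
t 11.85 shift mm [313.5  -1.9  75.1] rot [ 0.0001 -0.0002 -0.0039] F [-0.48  0.01 -0.55] pos [0.5187 0.0063 0.1821] grip -0.001
```

View pics/c4.png

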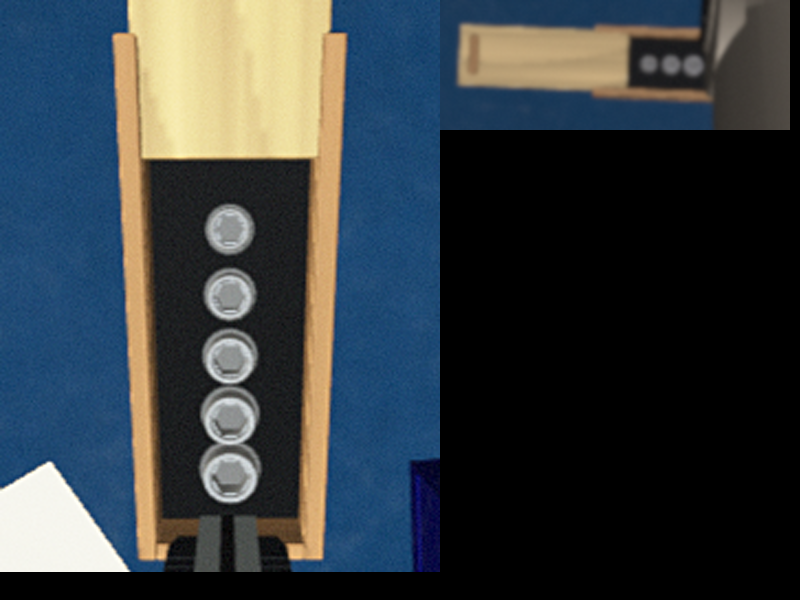

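All five sockets sit at the same depth, and the case and lid have not moved. Going behind the rib.

>>> drive_tool --series '[-1, 52, 0, 0, 0, 0, -0.004, -1, 52, 0, 0, 0, 0, 0, -1, 52, 0, 0, 0, 0, 0, -1, 52, 0, 0, 0, 0, 0, -1, 52, 0, 0, 0, 0, 0, -1, 53, -1, 0, 0, 0, 0, -1, 0, 0, 40, 0, 0, 0, -1, 0, 0, 35, 0, 0, 0, -1, 0, 0, 20, 0, 0, 0, -1, 0, 0, 8, 0, 0, 0, -1, 0, 0, 0, 0, 0, 0]'

```text
t: 13.32
eef_pos: [0.5324, 0.3191, 0.0794]
tool_rot: [0.0, 0.723, 0.691, -0.0]
contact_force: [-0.2, 0.6, -0.2]
gripper_width: 0.002
```

```bash
python3 - <<'E'
from h import *
go(0.001,.265,.055)
c=cam('side')
cv2.imwrite('pics/s5.png',cv2.resize(c[0][80:280,200:350],None,fx=4,fy=3))
E
```

```text
t 13.325 shift mm [-9.6  1.   2.4] rot [-0.      0.0001  0.0007] F [-0.22  0.63 -0.16] pos [0.5324 0.3191 0.0794] grip 0.002
```

View pics/s5.png

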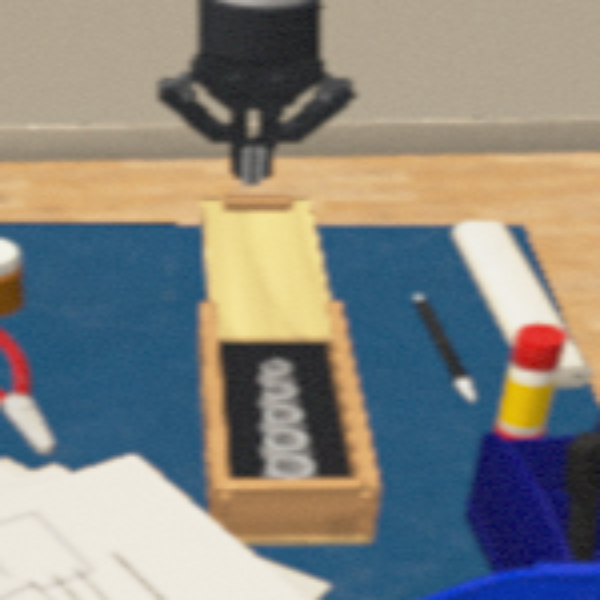

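The fingertips are behind the rib and centred on it (crop px (250,180) against rib (258,200)). I'll lower 3 mm and push.

>>> drive_tool --series '[-1, 0, 1, 3, 0, 0, 0, -1, -6, 0, 0, 0, 0, 0, -1, -6, 0, 0, 0, 0, 0, -1, -4, 0, 0, 0, 0, 0, -1, -4, 0, 0, 0, 0, 0, -1, -4, 0, 0, 0, 0, 0, -1, 0, 0, 0, 0, 0, 0]'

```text
t: 14.25
eef_pos: [0.5322, 0.2948, 0.0765]
tool_rot: [0.0, 0.723, 0.691, 0.0]
contact_force: [0.8, 0.7, -0.1]
gripper_width: 0.001
```

>>> drive_tool --series '[-1, -8, 0, 0, 0, 0, 0, -1, -8, 0, 0, 0, 0, 0, -1, -8, 0, 0, 0, 0, 0, -1, -8, 0, 0, 0, 0, 0, -1, -8, 0, 0, 0, 0, 0, -1, -8, 0, 0, 0, 0, 0, -1, 0, 0, 0, 0, 0, 0]'

```text
t: 15.12
eef_pos: [0.5298, 0.2455, 0.0762]
tool_rot: [0.0, 0.723, 0.691, -0.001]
contact_force: [-0.4, -0.9, -0.3]
gripper_width: 0.005
```

```bash
python3 - <<'E'
from h import *
go(0.001,.099,.055)
t=cam('top')
cv2.imwrite('pics/c6.png',cv2.resize(t[0][140:225,165:350],None,fx=4,fy=4))
E
```

```text
t 15.125 shift mm [-102.     0.3   -0.7] rot [-0.0005  0.0012 -0.0005] F [-0.44 -0.88 -0.35] pos [0.5298 0.2455 0.0762] grip 0.005
```

View pics/c6.png

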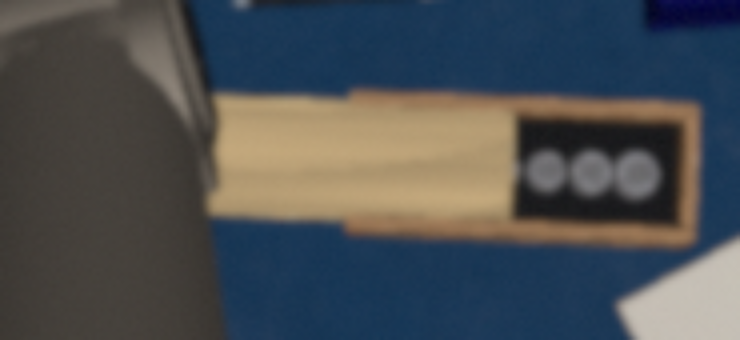

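The lid has moved about 56 mm and is passing over sockets 1–2; the case is still. Pushing on.

>>> drive_tool --series '[-1, -8, 0, 0, 0, 0, 0, -1, -8, 0, 0, 0, 0, 0, -1, -8, 0, 0, 0, 0, 0, -1, -8, 0, 0, 0, 0, 0, -1, -8, 0, 0, 0, 0, 0, -1, -8, 0, 0, 0, 0, 0, -1, 0, 0, 0, 0, 0, 0]'

```text
t: 16.05
eef_pos: [0.5279, 0.1977, 0.0764]
tool_rot: [0.0, 0.723, 0.69, -0.0]
contact_force: [-0.1, 0.2, 0.5]
gripper_width: -0.001
```

>>> drive_tool --series '[-1, -8, 0, 0, 0, 0, 0, -1, -8, 0, 0, 0, 0, 0, -1, -8, 0, 0, 0, 0, 0, -1, -8, 0, 0, 0, 0, 0, -1, -6, 0, 0, 0, 0, 0, -1, -4, 0, 0, 0, 0, 0, -1, 0, 0, 0, 0, 0, 0]'

```text
t: 16.92
eef_pos: [0.5258, 0.1564, 0.0763]
tool_rot: [0.0, 0.723, 0.691, -0.0]
contact_force: [-0.9, -0.4, 0.1]
gripper_width: -0.001
```

>>> drive_tool --series '[-1, -2, 0, 0, 0, 0, 0, -1, -2, 0, 0, 0, 0, 0, -1, 0, 0, 0, 0, 0, 0]'

```text
t: 17.3
eef_pos: [0.5255, 0.1531, 0.0763]
tool_rot: [-0.0, 0.723, 0.691, -0.0]
contact_force: [-0.9, 1.3, -0.3]
gripper_width: 0.002
```

```bash
python3 - <<'E'
from h import *
go(0.001,.101,.055)
E
```

```text
t 17.3 shift mm [-7.5  0.3 -0.7] rot [-0.0004  0.0001  0.001 ] F [-0.95  1.33 -0.32] pos [0.5255 0.1531 0.0763] grip 0.002
```

>>> drive_tool --series '[-1, -2, 0, 0, 0, 0, 0, -1, -2, 0, 0, 0, 0, 0, -1, 0, 0, 0, 0, 0, 0]'

```text
t: 17.68
eef_pos: [0.5253, 0.1488, 0.0762]
tool_rot: [-0.0, 0.723, 0.691, -0.0]
contact_force: [-0.1, 2.9, -0.8]
gripper_width: -0.002
```

>>> drive_tool --series '[-1, -1.5, 0, 0, 0, 0, 0, -1, 0, 0, 0, 0, 0, 0]'

```text
t: 17.92
eef_pos: [0.5253, 0.1475, 0.0763]
tool_rot: [-0.0, 0.723, 0.691, -0.0]
contact_force: [-0.8, 1.7, -0.1]
gripper_width: -0.001
```

>>> drive_tool --series '[-1, -1.5, 0, 0, 0, 0, 0, -1, 0, 0, 0, 0, 0, 0]'

```text
t: 18.18
eef_pos: [0.5253, 0.146, 0.0763]
tool_rot: [-0.0, 0.723, 0.691, -0.0]
contact_force: [-0.9, 1.3, -0.1]
gripper_width: -0.004
```

>>> drive_tool --series '[-1, -1, 0, 0, 0, 0, 0, -1, 0, 0, 0, 0, 0, 0]'

```text
t: 18.42
eef_pos: [0.5253, 0.1451, 0.0763]
tool_rot: [-0.0, 0.723, 0.691, -0.0]
contact_force: [-0.1, 1.7, -0.2]
gripper_width: -0.003
```

>>> drive_tool --series '[-1, -1, 0, 0, 0, 0, 0, -1, 0, 0, 0, 0, 0, 0]'

```text
t: 18.68
eef_pos: [0.5253, 0.1447, 0.0764]
tool_rot: [-0.0, 0.723, 0.691, 0.0]
contact_force: [-1.5, 4.0, -0.8]
gripper_width: -0.001
```

>>> drive_tool --series '[-1, -1, 0, 0, 0, 0, 0, -1, 0, 0, 0, 0, 0, 0]'

```text
t: 18.92
eef_pos: [0.5253, 0.1446, 0.0764]
tool_rot: [-0.0, 0.722, 0.691, 0.001]
contact_force: [-2.2, 6.2, -0.4]
gripper_width: 0.003
```

>>> drive_tool --series '[-1, -1, 0, 0, 0, 0, 0, -1, 0, 0, 0, 0, 0, 0]'

```text
t: 19.18
eef_pos: [0.5253, 0.1445, 0.0765]
tool_rot: [-0.001, 0.722, 0.692, 0.001]
contact_force: [-0.6, 8.1, -1.2]
gripper_width: -0.001
```

The position has stopped advancing while force climbs, so the lid is against its stop. Backing off, rising and checking.

>>> drive_tool --series '[-1, 12, 0, 0, 0, 0, 0, -1, 15, 0, 0, 0, 0, 0, -1, 0, 0, -40, 0, 0, 0, -1, 0, 0, -50, 0, 0, 0, -1, 50, 0, -50, 0, 0, 0, -1, 60, 0, 0, 0, 0, 0, -1, 60, 0, 0, 0, 0, 0, -1, 60, 0, 0, 0, 0, 0, -1, 0, 0, 0, 0, 0, 0, -1, 0, 0, 0, 0, 0, 0]'

```text
t: 20.42
eef_pos: [0.5365, 0.3928, 0.2101]
tool_rot: [0.001, 0.723, 0.691, -0.0]
contact_force: [0.0, -0.3, -0.1]
gripper_width: 0.001
```

```bash
python3 - <<'E'
from h import *
go(0.001,.101,.055)
t=cam('top'); s=cam('side')
a=cv2.resize(t[0][100:310,150:350],None,fx=2.5,fy=2.5,interpolation=cv2.INTER_CUBIC)
b=cv2.resize(s[0][140:290,220:320],None,fx=3,fy=3,interpolation=cv2.INTER_CUBIC)
o=np.zeros((530,800,3),np.uint8);o[:525,:500]=a;o[:450,500:]=b
cv2.imwrite('pics/c7.png',o)
E
```

```text
t 20.425 shift mm [-247.2   -0.   133.5] rot [0.0002 0.0015 0.0011] F [ 0.03 -0.31 -0.11] pos [0.5365 0.3928 0.2101] grip 0.001
```

View pics/c7.png

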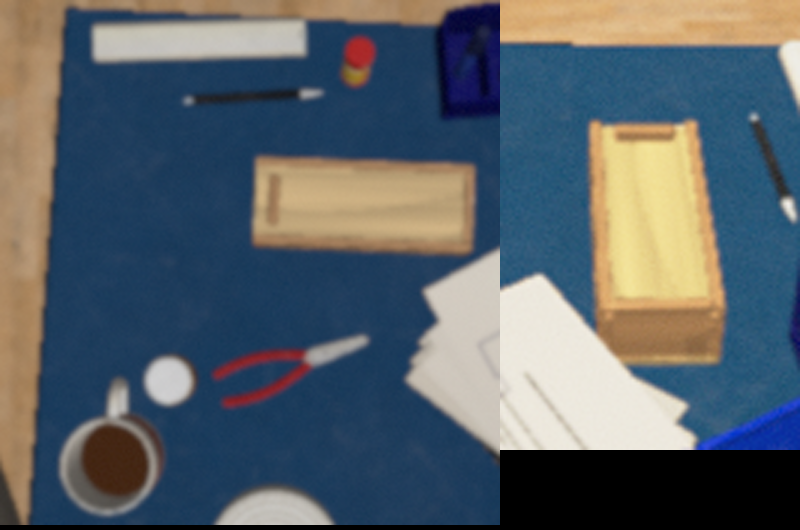

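The lid looks fully shut, the case is where it was, and the bystanders are unmoved. One numeric check on the rib at px (259.7,179.6) before handing in.

```bash
python3 - <<'E'
from h import *
t=cam('top')
f=lambda u:(150+u[0]/2.5-.3,100+u[1]/2.5-.3)
r=RC.T@(ray(f((274,199)),t,.0625)[:2]-CC); print('rib local',r,'lid ~',r[1]-.083)
W=[ray(f(u),t,.055)[:2] for u in[(256,157),(252,247),(471,254),(475,164)]]; print('case moved mm',(np.mean(W,0)-CC)*1e3)
E
```

```text
rib local [0.00134303 0.08267573] lid ~ -0.00032427291974124195
case moved mm [-0.53395975  0.56917221]
```

```bash
python3 -c "
from station import bot; print(bot.hand_in(), bot.get_obs()['t'])"
```

```text
the job is handed in; nothing more can be done
the job is handed in; nothing more can be done
```

The sockets are pressed home, the lid is shut, and I handed the job in at about 20.5 s of the 58 s allowed. `hand_in` gives no verdict, so success rests on my own checks below.

- **Sockets:** I ran the closed fingertips along the row in the order 5, 4, 3, 2, 1. Socket 2 was pressed only partly on the first pass and finished after socket 1. I did this so that not all five could be home before the far end was touched.
- **Seating:** Every socket bottomed out at a fingertip height of about 42 mm, with 11–13 N on the tool.
- **Lid:** I pushed it by the rib until it stopped advancing and the force rose to 8 N. In the last picture the rib puts the lid at 0 mm open, with an uncertainty of about 2 mm against the 3 mm allowed.
- **Case and bystanders:** The case moved less than 1 mm. The bystanders look unmoved in the last picture, though I judged that by eye, and the robot was clear of everything.

One early reading disagreed. From the side picture I estimated socket 5 at about 3.5 mm proud, but by touch it was only about 1 mm, so the other early height estimates were also rough.

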